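# Turn the strip-down row round for reassembly

### The arm

A 6-joint arm with a two-finger parallel gripper is mounted at the origin on the work surface. World frame = base frame: x ahead of the robot, y to its left, z up, the work surface at z = 0. Lengths are in m, angles in rad, forces in N, time in s.
With the tool pointing down it reaches from about 0.35 to 0.775 m from the base axis. Payload 7.3 kg.
Tool frame: the origin (TCP) lies at the very end of the fingers, on their centre line; the grasp point (between the pads) lies 19 mm behind it; z points along the fingers, y is the line along which they close (so a half turn about z gives the same grasp; the last joint's range is limited). The gripper opens to 92 mm and grips with 3 to 60 N. Pads are 19 mm wide; open, the fingers measure 130 mm over their backs; the gripper's body (75 mm by 190 mm) begins 47 mm behind the grasp point.
Start: joints at [1.116, 0.342, 1.524, -0, 1.275, -0.146], TCP at [0.16, 0.5, 0.195] pointing down, gripper open.
Joint ranges: [-2.53, 2.53], [-0.77, 2.02], [0.04, 2.7], [-1, 4.14], [0.28, 2.66], [-3.11, 3.11]. Speed limits (rad/s): [2.57, 2.57, 3.14, 3.14, 3.14, 3.14].

### API

Orientations are given as [roll, pitch, yaw] about the fixed x, y, z axes, in that order (R = Rz(yaw) Ry(pitch) Rx(roll)).
In Python, from cell import * gives the robot as it stands.
- The arm moves only by the tool step_arm, never from a script. Its argument "commands" is a list of rows, each a list of 7 numbers: the opening, from 0 (shut) to 1 (fully open), then the shift along the world's x, y, z in cm, then the turn, a rotation vector about the world's x, y, z in rad. A call has 1 to 5 rows; each row is the pose to reach, as a shift and turn from the pose commanded when the call began; what a row does not reach only later rows make up. A row lasts 1/12 s, in which the tool goes at most 41.7 mm and 7.16 degrees, less where a joint would pass 70% of its speed; a pose out of reach is approached as far as the arm can. A call with a gripper value outside its range is refused whole. The fingers move at their own pace and stop on an object; "grip_force" is the grip in N (left out, the last holds). Time passes only in rows, so rows that repeat a pose let the fingers close. It gives the time, the measured TCP pose, the force, the opening and the grip force at its end, in the units of the state.
- observe(): the state, without advancing time (a new reading comes with each control period).
- read_camera(name): name is "scene" or "top"; returns the picture (420x560x3 uint8, red, green, blue); there is no depth.
- camera_model(name): a dict with "vfov" (degrees; the focal length in pixels is half the picture's height over the tangent of half this angle, whatever the lens; pixels are square), "cx", "cy" (the principal point, pixels), "k1" (the pictures are not rectified: a ray, as slopes to the right and down, at radius r is drawn at 1 + k1 r^2 times it, then the intrinsics apply), "world_to_cam" (4x4, takes a point from world to camera coordinates). Camera axes: x right, y up, looking along -z (the intrinsics and any distortion apply to the point x, -y, -z); pixel columns grow to the right and rows downward; lengths in m; the calibration is good to about 2 mm. A picture is of the moment at which its call begins. camera_model takes no time and is no camera call.
- hand_in(): hands the job in; it is judged then, once.
The state is a dict: "time": time; "qpos": joint angles; "qvel": joint speeds; "joint_efforts": joint torques, N m; "tool_pos": TCP position; "tool_rot": TCP orientation; "contact_force": force on the tool from outside, world axes, zero at the start; "torque": the same for the moment, N m; "opening": finger opening in m; "grip_force": force on a finger pad.
Only numpy, scipy, OpenCV 4.12 (cv2) and the standard library are available. Lean on these libraries where they do the work, as an engineer would, in place of code of your own. Each camera call takes 0.05 s, during which the arm holds its last target. There are 200 camera calls.

### The job

The four parts stand in the steel strip-down tray in the order they came off the car, and they go back on last-off-first. Move all four into the wooden assembly rack in the reverse order: seen from the robot, the part now at the left end of the tray goes into the bay at the right end of the rack, the next one along into the next bay, and so on, each standing upright in the middle of its bay just as it stood in the tray.

Things in the scene. Friction and masses are not known exactly. Their poses are not given: they have to be found in the camera images.
- tube_center (a point): Bearing tube: upright white ceramic tube, outside diameter 26 mm, bore 18 mm, 40 mm high. The point is its centre, 20 mm above its foot; z along the bore. Like all four parts it stands upright and loose in one of the four dishes of the tray, within 5 mm of the middle.
- nut_center (a point): Wheel nut: green anodised hexagon nut lying flat, 26 mm across the flats, on a round flange 34 mm across and 4 mm thick; 16 mm high in all. The point is its centre, 8 mm above its foot; z up, x square to a pair of flats.
- cover_center (a point): Pinion cover: solid orange nylon cap, D-shaped from above, 28 mm wide along its x, from y = -20 mm to y = +16 mm (the round end is at +y), 24 mm high with upright sides. The point is its centre, 12 mm above its foot; z up.
- bell_center (a point): Clutch bell: bright steel drum of 34 mm diameter and 18 mm height with a small toothed pinion (about 16 mm across, 14 mm high) on top of it, 32 mm high in all. The point lies 16 mm above its foot on the axis; z up along the axis.
- dish_tube: The plain grey plastic dish in which the ceramic tube stands at the start; fixed on the tray. 60 x 60 mm, floor 6 mm above its origin (centre of its underside), 5 mm lips on its left and right (y) sides only, open at front and back. The four dishes are alike: each is known by the part that starts in it.
- dish_nut: The plain grey plastic dish in which the wheel nut stands at the start; fixed on the tray. 60 x 60 mm, floor 6 mm above its origin (centre of its underside), 5 mm lips on its left and right (y) sides only, open at front and back. The four dishes are alike: each is known by the part that starts in it.
- dish_cover: The plain grey plastic dish in which the pinion cover stands at the start; fixed on the tray. 60 x 60 mm, floor 6 mm above its origin (centre of its underside), 5 mm lips on its left and right (y) sides only, open at front and back. The four dishes are alike: each is known by the part that starts in it.
- dish_bell: The plain grey plastic dish in which the clutch bell stands at the start; fixed on the tray. 60 x 60 mm, floor 6 mm above its origin (centre of its underside), 5 mm lips on its left and right (y) sides only, open at front and back. The four dishes are alike: each is known by the part that starts in it.
- tray: Strip-down tray: fixed steel plate 70 x 276 x 8 mm with a 20 mm high lip at each end, carrying the row of four grey dishes. Origin: centre of its underside, on the table. z up; the row runs along y, the dishes at y = -99, -33, +33, +99 mm; +y is the left end as the robot sees it. The parts stand on the dish floors, 14 mm above the table.
- rack: Assembly rack: fixed dark wooden block 74 x 276 mm with four empty bays in a row, each with a round cork spot in its middle. Origin: centre of its underside, on the table. z up; the row runs along y, the bay middles at y = -99, -33, +33, +99 mm, x = 0; +y is the left end as the robot sees it. Bay floors lie 10 mm above the origin; 6 mm thick ribs, 10 mm higher than the floors, stand between the bays and at both ends; the bays are open at front and back.
Not all that is in view belongs to the job. Leave any blue look-alike of the part that bears tube_center alone.

How it is judged:
At the end, for the whole second after the job is handed in: Each part stands upright (within 0.15 rad) and at rest on the floor of its bay (height within 5 mm), in the mirrored place of the row: the part whose dish is at y in the tray is in the bay at -y in the rack, its centre within 15 mm of the middle of the bay in both directions. All are released (((y of dish_tube in the frame of tray between -0.119 and -0.079 m and y of tube_center in the frame of rack between 0.084 and 0.114 m) or (y of dish_tube in the frame of tray between -0.053 and -0.013 m and y of tube_center in the frame of rack between 0.018 and 0.048 m) or (y of dish_tube in the frame of tray between 0.013 and 0.053 m and y of tube_center in the frame of rack between -0.048 and -0.018 m) or (y of dish_tube in the frame of tray between 0.079 and 0.119 m and y of tube_center in the frame of rack between -0.114 and -0.084 m)) and x of tube_center in the frame of rack between -0.015 and 0.015 m and z of tube_center in the frame of rack between 0.025 and 0.035 m and angle between each of tube_center, nut_center, cover_center, bell_center's own z axis and vertical below 0.15 rad and linear speed of each of tube, nut, cover, bell below 0.02 m/s and ((y of dish_nut in the frame of tray between -0.119 and -0.079 m and y of nut_center in the frame of rack between 0.084 and 0.114 m) or (y of dish_nut in the frame of tray between -0.053 and -0.013 m and y of nut_center in the frame of rack between 0.018 and 0.048 m) or (y of dish_nut in the frame of tray between 0.013 and 0.053 m and y of nut_center in the frame of rack between -0.048 and -0.018 m) or (y of dish_nut in the frame of tray between 0.079 and 0.119 m and y of nut_center in the frame of rack between -0.114 and -0.084 m)) and x of nut_center in the frame of rack between -0.015 and 0.015 m and z of nut_center in the frame of rack between 0.013 and 0.023 m and ((y of dish_cover in the frame of tray between -0.119 and -0.079 m and y of cover_center in the frame of rack between 0.084 and 0.114 m) or (y of dish_cover in the frame of tray between -0.053 and -0.013 m and y of cover_center in the frame of rack between 0.018 and 0.048 m) or (y of dish_cover in the frame of tray between 0.013 and 0.053 m and y of cover_center in the frame of rack between -0.048 and -0.018 m) or (y of dish_cover in the frame of tray between 0.079 and 0.119 m and y of cover_center in the frame of rack between -0.114 and -0.084 m)) and x of cover_center in the frame of rack between -0.015 and 0.015 m and z of cover_center in the frame of rack between 0.017 and 0.027 m and ((y of dish_bell in the frame of tray between -0.119 and -0.079 m and y of bell_center in the frame of rack between 0.084 and 0.114 m) or (y of dish_bell in the frame of tray between -0.053 and -0.013 m and y of bell_center in the frame of rack between 0.018 and 0.048 m) or (y of dish_bell in the frame of tray between 0.013 and 0.053 m and y of bell_center in the frame of rack between -0.048 and -0.018 m) or (y of dish_bell in the frame of tray between 0.079 and 0.119 m and y of bell_center in the frame of rack between -0.114 and -0.084 m)) and x of bell_center in the frame of rack between -0.015 and 0.015 m and z of bell_center in the frame of rack between 0.021 and 0.031 m); the robot touches nothing.
It also fails if it takes over 88 s, if anything falls off the work surface, if the arm or the gripper's body presses on something with over 40 N, if the wrist force passes 120 N, or if a joint passes its speed limit or range.

## Working session

There is one attempt and no reset: what is moved stays moved. The work goes in short steps, Python scripts to look and compute and a tool call to move; the robot and the scene stay as the last step left them, time stands still between calls to the robot, and variables do not carry over. Pictures are saved under pics/ and viewed, at most 14 in all, crops included, and the job is handed in when it is done.

Besides the shell and the picture viewer there is one more tool, called after "Call:" as name([rows], argument=value, ...), one row to a line, values as JSON. step_arm: Moves the arm, as the interface text tells. Its arguments: {"type":"object","properties":{"commands":{"type":"array"},"grip_force":{"type":"number"}},"required":["commands"]}

```bash
mkdir -p pics; cat > h.py <<'E'
from cell import *
import numpy as np, cv2
def save(n,f,box=None,s=1):
    im=read_camera(n)
    if box: im=im[box[1]:box[3],box[0]:box[2]]
    if s!=1: im=cv2.resize(im,None,fx=s,fy=s,interpolation=cv2.INTER_CUBIC)
    cv2.imwrite('pics/'+f,im[:,:,::-1])
def K(n):
    m=camera_model(n); f=210/np.tan(np.radians(m['vfov'])/2); return m,f
def ray(n,u,v):
    m,f=K(n); d=np.array([(u-m['cx'])/f,(v-m['cy'])/f]); p=d.copy()
    for _ in range(30): p=d/(1+m['k1']*(p@p))
    T=np.array(m['world_to_cam']); R=T[:3,:3]; o=-R.T@T[:3,3]
    return o,R.T@np.array([p[0],-p[1],-1])
def onz(n,u,v,z):
    o,d=ray(n,u,v); return (o+d*(z-o[2])/d[2])[:3]
def proj(n,P):
    m,f=K(n); T=np.array(m['world_to_cam']); c=T[:3,:3]@np.array(P)+T[:3,3]
    p=np.array([c[0],-c[1]])/-c[2]; p=p*(1+m['k1']*(p@p)); return p*f+[m['cx'],m['cy']]
E
python3 - <<'E'
from h import *
for n in('top','scene'):
    save(n,n+'0.png'); o,_=ray(n,280,210); print(n,o.round(3),K(n)[1], onz(n,280,210,0).round(3))
print(observe())
E
```

```text
top [ 0.403 -0.012  0.697] 380.47720300625167 [ 0.513 -0.02   0.   ]
scene [ 1.001 -0.219  0.419] 486.3708278163345 [ 0.448 -0.005  0.   ]
{'time': 0.1, 'qpos': array([ 1.11600359e+00,  3.42649288e-01,  1.52491862e+00,  9.89531808e-07,
        1.27536551e+00, -1.46032398e-01]), 'qvel': array([-0.00011185, -0.00089967, -0.00040575, -0.00090448,  0.00013065,
        0.00057915]), 'joint_efforts': array([ 2.46225805e-03, -4.32001090e+01, -2.44696087e+01,  7.21752131e-02,
        5.24722086e-02, -1.43629663e-06]), 'tool_pos': array([0.15935611, 0.49981825, 0.19471743]), 'tool_rot': array([-3.14026630e+00, -1.96035553e-04,  2.83283190e+00]), 'contact_force': array([ 0.27146601,  0.35895271, -0.32579954]), 'torque': array([ 0.04810644,  0.00433608, -0.0172206 ]), 'grip_force': 0.0, 'opening': 0.0918876762369217}
```

View pics/top0.png

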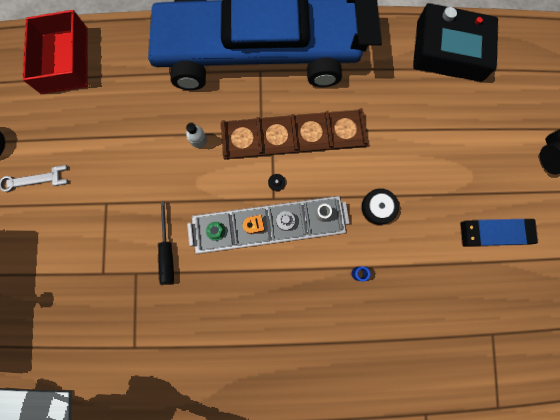

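View pics/scene0.png

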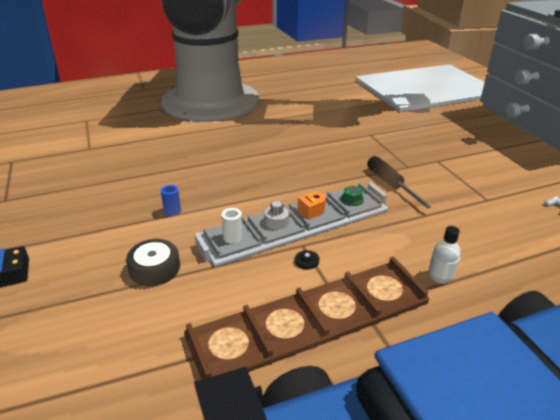

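Top view, image left = robot's left: nut (215,231), cover (254,225), bell (287,220), tube (324,211). The cork spots are at (242,138), (277,134), (311,131), (345,128). 

Look-alikes:
- **White tube:** the blue ring/tube at top (363,274), scene (171,200) is the decoy. The wheel at (381,206) and the bottle at (195,133) are also not the tube. The white tube standing in the tray at (324,211) fits.
- **Nut, cover and bell:** one candidate each. The small black cap at (277,182) is clutter.

```bash
cat > m.py <<'E'
from h import *
def blobs(im,lo,hi,amin,box=(0,0,560,420)):
    hsv=cv2.cvtColor(im,cv2.COLOR_RGB2HSV); m=cv2.inRange(hsv,lo,hi)
    k=np.zeros_like(m); k[box[1]:box[3],box[0]:box[2]]=1; m*=k
    m=cv2.morphologyEx(m,cv2.MORPH_CLOSE,np.ones((3,3)))
    n,_,s,c=cv2.connectedComponentsWithStats(m)
    return [(c[i].round(1),s[i][:5]) for i in range(1,n) if s[i][4]>=amin]
E
python3 - <<'E'
from m import *
t=read_camera('top'); s=read_camera('scene')
print('xdir',proj('top',[.5,.1,0]),proj('top',[.6,0,0]))
def show(l,n,z,*a):
    for c,st in blobs(*a): print(l,n,c,st,onz(n,*c,z).round(4))
T=(190,195,350,255); S=(195,170,390,265)
show('nut','top',.024,t,(40,80,30),(90,255,255),30,T)
show('nut','scene',.024,s,(40,80,30),(90,255,255),30,S)
show('cover','top',.034,t,(5,170,150),(22,255,255),60,(235,210,270,240))
show('cover','scene',.026,s,(5,190,150),(22,255,255),60,(295,185,332,222))
show('tube','top',.054,t,(0,0,190),(180,60,255),20,(308,196,340,226))
show('tube','scene',.036,s,(0,0,170),(180,60,255),60,(215,200,248,250))
show('bell','top',.032,t,(0,0,135),(180,60,255),20,(273,205,301,235))
show('cork','top',.010,t,(8,60,150),(25,190,255),100,(222,115,366,152))
show('cork','scene',.010,s,(8,60,150),(25,190,255),200,(200,268,415,362))
for nm,p in dict(bottletop=(452,232)).items(): print(nm,onz('scene',*p,.06))
for n,u,v in[('carfront',185,80),('carfront2',325,75),('spoiler',372,40),('cap',277,182)]: print(n,onz('top',u,v,0).round(3),onz('top',u,v,.05).round(3))
a=cv2.resize(t[100:260,180:400],None,fx=3.5,fy=3.5,interpolation=2); cv2.imwrite('pics/crop.png',a[:,:,::-1])
E
```

```text
xdir [215.2557184  218.46211516] [268.17200511 164.79604333]
nut top [215.3 230.8] [206 222  19  19 234] [0.4746 0.096  0.024 ]
nut scene [352.3 196. ] [342 186  21  19 298] [0.4834 0.0954 0.024 ]
cover top [253.5 224. ] [243 215  21  18 263] [0.4838 0.0275 0.034 ]
cover scene [313.7 204. ] [300 193  25  25 377] [0.4852 0.0322 0.026 ]
tube top [324.3 210.5] [318 204  14  14  72] [ 0.5013 -0.0953  0.054 ]
tube scene [234.  220.1] [222 208  20  34 300] [ 0.496  -0.0888  0.036 ]
bell top [279.6 205.5] [273 205  18   3  32] [ 0.5158 -0.0192  0.032 ]
bell top [282.7 220.8] [273 210  22  25 306] [ 0.4883 -0.0239  0.032 ]
cork top [238.1 117.6] [222 116  37   5 105] [0.6925 0.0556 0.01  ]
cork top [345.2 128.1] [335 118  22  21 358] [ 0.6666 -0.1492  0.01  ]
cork top [311.  131.1] [300 121  23  21 363] [ 0.6618 -0.0832  0.01  ]
cork top [276.5 134.1] [266 124  22  21 365] [ 0.6572 -0.0173  0.01  ]
cork top [241.8 137.4] [231 127  22  22 363] [0.6523 0.0487 0.01  ]
cork top [348.9 149.9] [325 148  41   4 117] [ 0.6228 -0.1535  0.01  ]
cork scene [256.8 286.7] [ 200  268  172   57 4904] [ 0.5996 -0.0926  0.01  ]
cork scene [384.4 287.5] [366 275  37  26 750] [0.6547 0.0497 0.01  ]
cork scene [336.6 304.5] [318 291  38  28 844] [ 0.6592 -0.0162  0.01  ]
cork scene [284.6 322.9] [265 308  40  31 954] [ 0.6639 -0.0821  0.01  ]
cork scene [361.5 342.2] [ 278  310  137   52 2789] [ 0.7177 -0.0157  0.01  ]
cork scene [228.1 342.7] [ 208  327   41   33 1071] [ 0.6686 -0.1479  0.01  ]
bottletop [0.64338777 0.14401017 0.06      ]
carfront [0.78  0.163 0.   ] [0.753 0.15  0.05 ]
carfront2 [ 0.784 -0.118  0.   ] [ 0.757 -0.11   0.05 ]
spoiler [ 0.863 -0.22   0.   ] [ 0.83  -0.205  0.05 ]
cap [ 0.566 -0.016  0.   ] [ 0.554 -0.016  0.05 ]
```

View pics/crop.png

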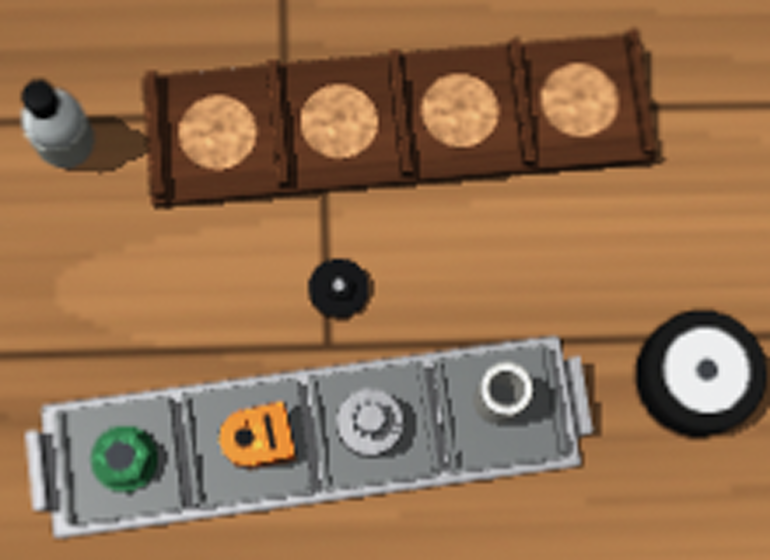

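The crop confirms the choice: green nut (120,457), orange D cover with its round end to the left (258,435), bell (372,420) and white open-topped tube (506,390) in the tray. Four empty cork bays are behind it. Next I compute the final points, the tray tilt and the clearances.

```bash
python3 - <<'E'
from m import *
c=lambda u,v:(180+u/3.5-.36,100+v/3.5-.36)
def two(a,b):
    (o1,d1),(o2,d2)=ray('top',*a),ray('scene',*b)
    A=np.c_[d1,-d2]; t=np.linalg.lstsq(A,o2-o1,rcond=None)[0]; p,q=o1+t[0]*d1,o2+t[1]*d2
    return ((p+q)/2).round(4),np.linalg.norm(p-q).round(4)
for n,p,z in[('nut',(121,457),.030),('cov',(258,435),.036),('bell',(372,418),.046),('tube',(506,390),.054),('tray1',(45,405),.008),('tray2',(558,340),.008),('tray3',(580,465),.008),('tray4',(60,535),.008)]:
    print(n,onz('top',*c(*p),z).round(4))
print('bell2',two(c(372,418),(277,206)),'tube2',two(c(506,390),(232,211.5)),'nut2',two(c(121,457),(352,189.5)),'cov2',two(c(258,435),(312.5,199)))
for p in[(250,66),(200,66),(330,62),(372,45)]: print(p,onz('top',*p,.04).round(3),onz('top',*p,.09).round(3))
print('bottle top',two((191,128),(452,232)),'wheel',two((381,206),(153,250)))
t=read_camera('top'); cv2.imwrite('pics/nut.png',cv2.resize(t[212:250,196:272],None,fx=10,fy=10,interpolation=2)[:,:,::-1])
E
```

```text
nut [0.475 0.097 0.03 ]
cov [0.4837 0.0276 0.036 ]
bell [ 0.4894 -0.0293  0.046 ]
tube [ 0.5004 -0.0951  0.054 ]
tray1 [0.5057 0.1405 0.008 ]
tray2 [ 0.5333 -0.13    0.008 ]
tray3 [ 0.4668 -0.1379  0.008 ]
tray4 [0.4379 0.1321 0.008 ]
bell2 (array([ 0.4907, -0.0278,  0.0405]), np.float64(0.0035)) tube2 (array([ 0.5007, -0.0936,  0.0544]), np.float64(0.003)) nut2 (array([0.4753, 0.0977, 0.0299]), np.float64(0.0015)) cov2 (array([0.4843, 0.0289, 0.0347]), np.float64(0.0026))
(250, 66) [0.784 0.03  0.04 ] [0.755 0.027 0.09 ]
(200, 66) [0.787 0.125 0.04 ] [0.758 0.114 0.09 ]
(330, 62) [ 0.79  -0.123  0.04 ] [ 0.76  -0.114  0.09 ]
(372, 45) [ 0.826 -0.207  0.04 ] [ 0.794 -0.192  0.09 ]
bottle top (array([0.6518, 0.1336, 0.0686]), np.float64(0.0029)) wheel (array([ 0.5108, -0.2003,  0.0286]), np.float64(0.0023))
```

View pics/nut.png

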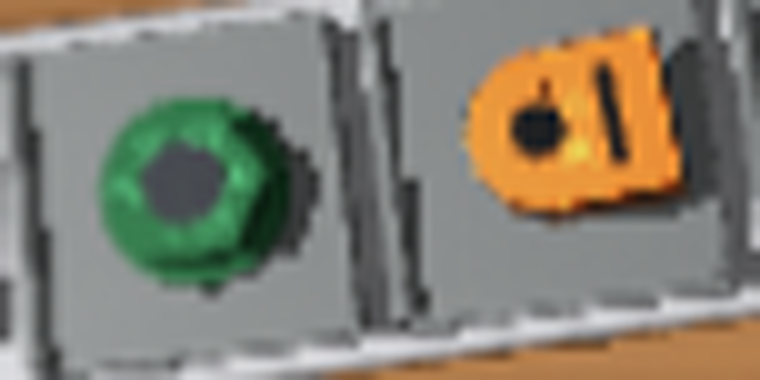

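Everything agrees: parts lie within 5 mm of the dish middles, tray yaw is about 0.10, rack yaw about 0.073. The nut's flats face ±x and the cover lies square to the tray, so I close along tray x. I'll do the nut first.

Call:
step_arm([
  [0.65,2.1,-2.69,-0.5,0,0,-0.077],
  [0.65,4.2,-5.38,-1.0,0,0,-0.154],
  [0.65,6.3,-8.07,-1.5,0,0,-0.231],
  [0.65,8.4,-10.76,-2.0,0,0,-0.308],
  [0.65,10.5,-13.45,-2.5,0,0,-0.385],
], grip_force=15)

```text
time: 0.67
tool_pos: [0.2651, 0.3644, 0.1701]
tool_rot: [3.141, 0.0, 2.445]
contact_force: [0.2, 0.7, -0.7]
opening: 0.0633
grip_force: 0.0
```

Call:
step_arm([
  [0.65,2.1,-2.69,-0.5,0,0,-0.077],
  [0.65,4.2,-5.38,-1.0,0,0,-0.154],
  [0.65,6.3,-8.07,-1.5,0,0,-0.231],
  [0.65,8.4,-10.76,-2.0,0,0,-0.308],
  [0.65,10.5,-13.45,-2.5,0,0,-0.385],
])

```text
time: 1.08
tool_pos: [0.3703, 0.2297, 0.1452]
tool_rot: [3.141, 0.0, 2.059]
contact_force: [0.3, -0.4, -0.2]
opening: 0.0596
grip_force: 0.0
```

Call:
step_arm([
  [0.65,2.1,-2.69,-0.5,0,0,-0.077],
  [0.65,4.2,-5.38,-1.0,0,0,-0.154],
  [0.65,6.3,-8.07,-1.5,0,0,-0.231],
  [0.65,8.4,-10.76,-2.0,0,0,-0.308],
  [0.65,10.5,-13.45,-2.5,0,0,-0.385],
])

```text
time: 1.5
tool_pos: [0.4754, 0.0951, 0.1201]
tool_rot: [3.141, -0.0, 1.674]
contact_force: [-0.2, 0.4, 0.2]
opening: 0.06
grip_force: 0.0
```

Call:
step_arm([
  [0.65,0,0.2,-3.5,0,0,0],
  [0.65,0,0.2,-6.5,0,0,0],
  [0.65,0,0.2,-8.5,0,0,0],
  [0.65,0,0.2,-9.5,0,0,0],
  [0.65,0,0.2,-9.9,0,0,0],
])

```text
time: 1.92
tool_pos: [0.4732, 0.0985, 0.0194]
tool_rot: [-3.138, -0.0, 1.677]
contact_force: [-1.4, 0.2, -0.3]
opening: 0.0601
grip_force: 0.0
```

Call:
step_arm([
  [0.4,0,0,0,0,0,0],
  [0.1,0,0,0,0,0,0],
  [0.1,0,0,0,0,0,0],
  [0.1,0,0,0,0,0,0],
  [0.1,0,0,0,0,0,0],
])

```text
time: 2.33
tool_pos: [0.4751, 0.0988, 0.0221]
tool_rot: [3.14, 0.0, 1.678]
contact_force: [-0.1, -0.6, 0.0]
opening: 0.0308
grip_force: 0.0
```

Call:
step_arm([
  [0.1,0,0,0,0,0,0],
  [0.1,0,0,0,0,0,0],
  [0.1,0,0,0,0,0,0],
], grip_force=20)

```text
time: 2.58
tool_pos: [0.4746, 0.0987, 0.0215]
tool_rot: [3.141, 0.0, 1.678]
contact_force: [0.3, 0.3, -0.6]
opening: 0.0116
grip_force: 0.0
```

```bash
python3 - <<'E'
from h import *
a=read_camera('scene')[120:300,180:420]; b=read_camera('top')[180:270,180:380]
a=cv2.resize(a,(400,300),interpolation=2); b=cv2.resize(b,(400,180),interpolation=2)
o=np.zeros((480,400,3),np.uint8); o[:300]=a; o[300:]=b
cv2.imwrite('pics/a.png',cv2.resize(o,(500,600))[:,:,::-1])
print(proj('top',[.4746,.0987,.0215]),proj('scene',[.4746,.0987,.0215]),observe()['opening'])
E
```

```text
[214.03956677 230.96797128] [351.35913044 193.9034236 ] 0.01015621340328121
```

View pics/a.png

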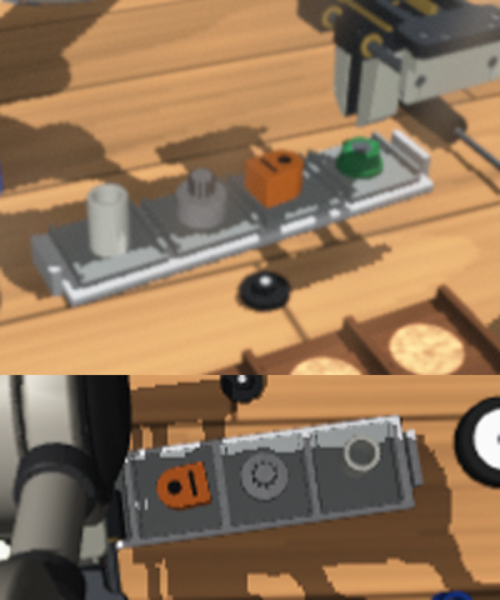

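The scene view shows the fingertips about 18 px above where the reported TCP projects. I'll check the state and zoom in.

```bash
python3 - <<'E'
from h import *
save('scene','b.png',(300,90,460,210),5)
s=observe(); print({k:np.round(s[k],4) for k in('time','tool_pos','tool_rot','opening','qpos','contact_force')})
for z in(0.02,.03,.04,.05,.06): print(z,proj('scene',[.4746,.0987,z]).round(1))
E
```

```text
{'time': np.float64(2.7333), 'tool_pos': array([0.4745, 0.0987, 0.0214]), 'tool_rot': array([ 3.1415, -0.    ,  1.6778]), 'opening': np.float64(0.0093), 'qpos': array([ 0.0468,  0.492 ,  1.8511,  0.    ,  0.7983, -0.0602]), 'contact_force': array([-0.9858, -0.4577, -0.1423])}
0.02 [351.3 194.7]
0.03 [351.9 189.1]
0.04 [352.5 183.4]
0.05 [353.1 177.6]
0.06 [353.7 171.7]
```

View pics/b.png

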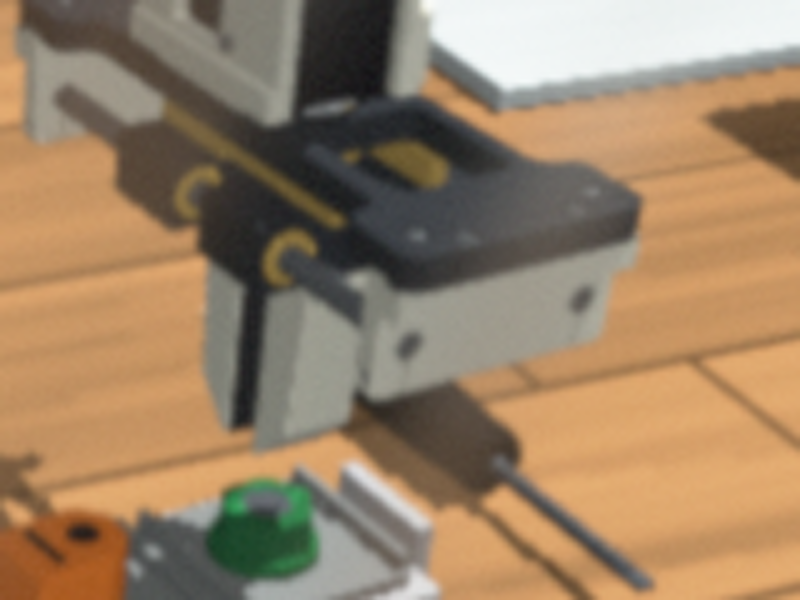

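```bash
python3 - <<'E'
from h import *
im=read_camera('top')[150:330,100:260]; im=cv2.convertScaleAbs(im,alpha=2,beta=20)
cv2.imwrite('pics/c.png',cv2.resize(im,None,fx=3.3,fy=3.3,interpolation=2)[:,:,::-1])
for z in(.02,.09,.12): print(z,proj('top',[.4746,.0987,z]).round(1))
E
```

```text
0.02 [214.2 231.1]
0.09 [207.1 226.6]
0.12 [203.5 224.4]
```

View pics/c.png

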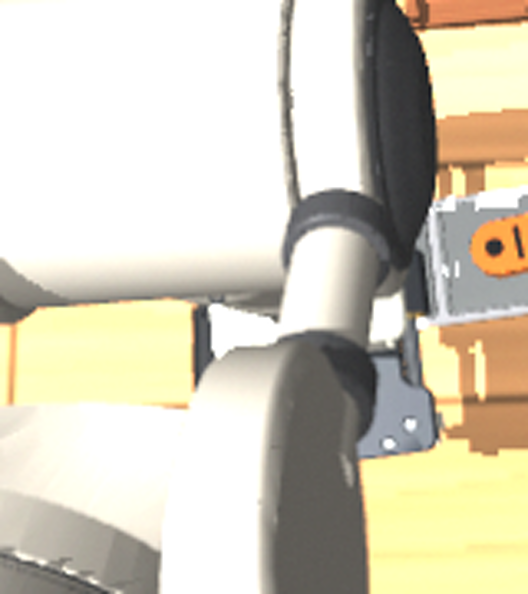

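```bash
python3 - <<'E'
from h import *
for z in(.09,.11,.13,.15): print(z,onz('top',232.7,284.8,z).round(4), 'front corners scene', proj('scene',[.573,.0714,z]).round(1),proj('scene',[.565,.146,z]).round(1))
E
```

```text
0.09 [0.382  0.0583 0.09  ] front corners scene [373.9 192.9] [420.7 178.9]
0.11 [0.3827 0.056  0.11  ] front corners scene [375.8 179.2] [423.3 165.6]
0.13 [0.3834 0.0537 0.13  ] front corners scene [377.8 164.9] [426.  151.8]
0.15 [0.3841 0.0514 0.15  ] front corners scene [379.8 150.1] [428.8 137.5]
```

The two views agree with the reported x and y, but the tool is really about 30 mm higher than reported: the fingertip at scene (350,177) means z≈0.05. I'll open, go down the difference and watch the contact force.

Call:
step_arm([
  [0.65,0,0,0,0,0,0],
  [0.65,0,0,0,0,0,0],
  [0.65,0,0,0,0,0,0],
  [0.65,0,0,0,0,0,0],
  [0.65,0,0,0,0,0,0],
])

```text
time: 3.2
tool_pos: [0.4745, 0.0987, 0.0213]
tool_rot: [3.142, 0.0, 1.678]
contact_force: [-0.3, 0.8, -0.1]
opening: 0.0379
grip_force: 0.0
```

Call:
step_arm([
  [0.65,0,0,0,0,0,0],
  [0.65,0,0,-0.5,0,0,0],
  [0.65,0,0,-0.7,0,0,0],
  [0.65,0,0,-0.7,0,0,0],
])

```text
time: 3.53
tool_pos: [0.474, 0.0987, 0.0137]
tool_rot: [-3.14, -0.0, 1.678]
contact_force: [-0.3, 0.3, 0.6]
opening: 0.059
grip_force: 0.0
```

Call:
step_arm([
  [0.65,0,0,-0.5,0,0,0],
  [0.65,0,0,-1.0,0,0,0],
  [0.65,0,0,-1.4,0,0,0],
  [0.65,0,0,-1.4,0,0,0],
])

```text
time: 3.87
tool_pos: [0.4738, 0.0986, -0.0007]
tool_rot: [-3.14, -0.0, 1.678]
contact_force: [0.0, 0.3, 0.2]
opening: 0.0597
grip_force: 0.0
```

```bash
python3 - <<'E'
from h import *
save('scene','d.png',(300,110,420,220),5)
s=observe(); print({k:np.round(s[k],4) for k in('time','tool_pos','opening','contact_force')})
E
```

```text
{'time': np.float64(3.9167), 'tool_pos': array([ 4.74e-01,  9.87e-02, -3.00e-04]), 'opening': np.float64(0.06), 'contact_force': array([-0.3687, -0.5566, -0.567 ])}
```

View pics/d.png

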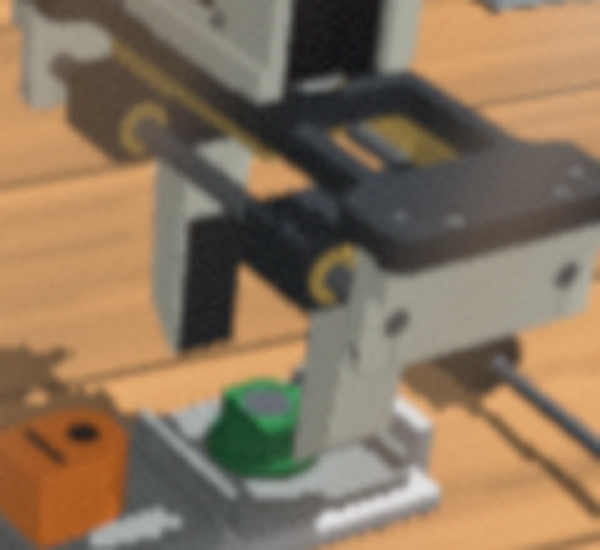

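```bash
python3 - <<'E'
from h import *
for z in(.02,.025,.03,.035): print(z,proj('scene',[.5227,.104,z]).round(1),proj('scene',[.444,.0955,z]).round(1))
E
```

```text
0.02 [370.4 211.5] [340.1 184.9]
0.025 [370.8 208.7] [340.4 182.1]
0.03 [371.2 205.8] [340.6 179.3]
0.035 [371.6 202.8] [340.9 176.5]
```

Call:
step_arm([
  [0.65,0,0,-0.5,0,0,0],
  [0.65,0,0,-0.9,0,0,0],
  [0.1,0,0,-1.0,0,0,0],
  [0.1,0,0,-1.0,0,0,0],
  [0.1,0,0,-1.0,0,0,0],
], grip_force=20)

```text
time: 4.33
tool_pos: [0.4745, 0.0987, -0.0097]
tool_rot: [-3.142, -0.0, 1.678]
contact_force: [0.4, 0.1, 0.3]
opening: 0.0441
grip_force: 0.0
```

Call:
step_arm([
  [0.1,0,0,0,0,0,0],
  [0.1,0,0,0,0,0,0],
  [0.1,0,0,0,0,0,0],
  [0.1,0,0,0,0,0,0],
])

```text
time: 4.67
tool_pos: [0.4747, 0.0987, -0.0095]
tool_rot: [3.141, 0.0, 1.678]
contact_force: [0.1, 1.3, 1.9]
opening: 0.0256
grip_force: 20.0
```

Call:
step_arm([
  [0.1,0,0,1.0,0,0,0],
  [0.1,0,0,3.0,0,0,0],
  [0.1,0,0,5.0,0,0,0],
  [0.1,0,0,6.5,0,0,0],
  [0.1,0,0,7.0,0,0,0],
])

```text
time: 5.08
tool_pos: [0.476, 0.0988, 0.0631]
tool_rot: [3.137, 0.0, 1.678]
contact_force: [0.8, -0.8, -0.7]
opening: 0.0255
grip_force: 20.0
```

Call:
step_arm([
  [0.1,1.0,-1.2,0,0,0,0],
  [0.1,2.9,-3.6,0,0,0,0],
  [0.1,5.2,-6.6,0,0,0,-0.01],
  [0.1,7.5,-9.6,0,0,0,-0.02],
  [0.1,9.8,-12.6,0,0,0,-0.03],
])

```text
time: 5.5
tool_pos: [0.573, -0.0285, 0.0603]
tool_rot: [-3.141, -0.0, 1.648]
contact_force: [0.0, 0.8, -0.9]
opening: 0.0253
grip_force: 20.0
```

Call:
step_arm([
  [0.1,2.3,-3.0,0,0,0,0],
  [0.1,4.6,-6.0,0,0,0,0],
  [0.1,6.9,-9.0,0,0,0,0],
  [0.1,8.6,-11.2,0,0,0,0],
  [0.1,9.5,-12.1,0,0,0,0],
])

```text
time: 5.92
tool_pos: [0.6687, -0.1521, 0.0597]
tool_rot: [3.141, 0.001, 1.645]
contact_force: [-0.5, 0.1, -0.9]
opening: 0.0254
grip_force: 20.0
```

Call:
step_arm([
  [0.1,0,0,0,0,0,0],
  [0.1,0,0,0,0,0,0],
])

```text
time: 6.08
tool_pos: [0.6669, -0.1484, 0.0594]
tool_rot: [-3.14, -0.001, 1.647]
contact_force: [0.3, 0.3, -0.4]
opening: 0.0256
grip_force: 20.0
```

```bash
python3 - <<'E'
from h import *
save('scene','e.png',(160,200,420,400),3)
s=observe(); print({k:np.round(s[k],4) for k in('time','tool_pos','opening','contact_force')})
print(proj('scene',[*s['tool_pos'][:2],s['tool_pos'][2]+.03]))
E
```

```text
{'time': np.float64(6.1333), 'tool_pos': array([ 0.6666, -0.1475,  0.0596]), 'opening': np.float64(0.0255), 'contact_force': array([-0.1961,  1.468 , -0.3893])}
[223.17046201 286.75072957]
```

View pics/e.png

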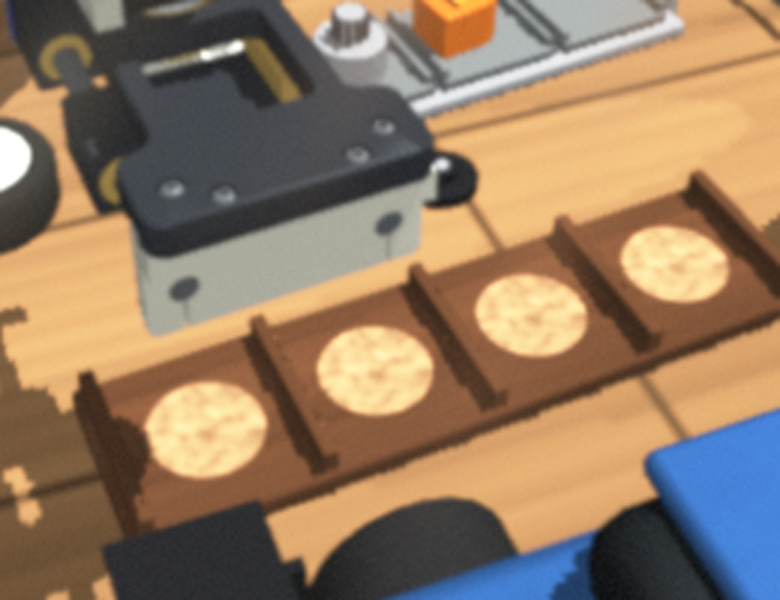

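The gripper's front block hides the nut and covers crop (150–420, 170–335). I'll use the block's bottom corners to check the tool pose here.

```bash
python3 - <<'E'
from h import *
for z in(.10,.12,.14,.155,.17): print(z,proj('scene',[.764,-.178,z]).round(1),proj('scene',[.7585,-.103,z]).round(1), onz('scene',210,311.7,z).round(3),onz('scene',300,283,z).round(3))
print([proj('scene',[.573,.0714,z]).round(1) for z in(.11,.12,.13)],'seen 374,170 at rep z .0214')
E
```

```text
0.1 [218.2 368.9] [303.9 337.5] [ 0.703 -0.169  0.1  ] [ 0.697 -0.081  0.1  ]
0.12 [216.4 352.6] [304.8 321.1] [ 0.722 -0.172  0.12 ] [ 0.716 -0.09   0.12 ]
0.14 [214.4 335. ] [305.7 303.7] [ 0.741 -0.175  0.14 ] [ 0.735 -0.098  0.14 ]
0.155 [212.9 321.1] [306.5 289.9] [ 0.755 -0.178  0.155] [ 0.75  -0.105  0.155]
0.17 [211.3 306.4] [307.3 275.5] [ 0.769 -0.18   0.17 ] [ 0.764 -0.111  0.17 ]
[array([375.8, 179.2]), array([376.8, 172.1]), array([377.8, 164.9])] seen 374,170 at rep z .0214
```

Call:
step_arm([
  [0.1,0,0,-2.0,0,0,0],
  [0.1,0,0,-4.0,0,0,0],
  [0.1,0,0,-5.5,0,0,0],
  [0.1,0,0,-6.5,0,0,0],
  [0.1,0,0,-6.9,0,0,0],
])

```text
time: 6.55
tool_pos: [0.666, -0.1467, -0.0103]
tool_rot: [-3.139, -0.001, 1.649]
contact_force: [-0.4, 0.5, -0.6]
opening: 0.0254
grip_force: 20.0
```

Call:
step_arm([
  [0.1,0,0,0,0,0,0],
  [0.1,0,0,-0.2,0,0,0],
  [0.1,0,0,-0.2,0,0,0],
])

```text
time: 6.8
tool_pos: [0.6681, -0.1483, -0.0097]
tool_rot: [3.14, 0.001, 1.648]
contact_force: [-1.2, 0.2, -0.9]
opening: 0.0254
grip_force: 20.0
```

Call:
step_arm([
  [0.1,0,0,-0.2,0,0,0],
  [0.1,0,0,-0.3,0,0,0],
  [0.1,0,0,-0.3,0,0,0],
])

```text
time: 7.05
tool_pos: [0.6677, -0.1484, -0.0134]
tool_rot: [3.141, 0.0, 1.648]
contact_force: [0.1, 0.1, 0.5]
opening: 0.0259
grip_force: 20.0
```

Call:
step_arm([
  [0.65,0,0,0,0,0,0],
  [0.65,0,0,0,0,0,0],
  [0.65,0,0,0,0,0,0],
  [0.65,0,0,0,0,0,0],
  [0.65,0,0,0,0,0,0],
])

```text
time: 7.47
tool_pos: [0.6676, -0.1483, -0.0136]
tool_rot: [3.141, 0.0, 1.648]
contact_force: [0.1, -1.1, -0.4]
opening: 0.0546
grip_force: 0.0
```

Call:
step_arm([
  [0.65,0,0,1.0,0,0,0],
  [0.65,0,0,3.0,0,0,0],
  [0.65,0,0,5.5,0,0,0],
  [0.65,0,0,7.5,0,0,0],
  [0.65,0,0,8.0,0,0,0],
])

```text
time: 7.88
tool_pos: [0.6698, -0.149, 0.0713]
tool_rot: [3.135, 0.003, 1.648]
contact_force: [0.3, 0.1, 0.2]
opening: 0.0597
grip_force: 0.0
```

Call:
step_arm([
  [0.65,-1.8,1.7,0,0,0,0],
  [0.65,-4.2,4.0,0,0,0,0.01],
  [0.65,-6.6,6.3,0,0,0,0.02],
  [0.65,-9.0,8.6,0,0,0,0.03],
  [0.65,-11.4,10.9,0,0,0,0.03],
])

```text
time: 8.3
tool_pos: [0.5518, -0.0384, 0.066]
tool_rot: [-3.141, -0.0, 1.678]
contact_force: [1.2, 0.6, 0.5]
opening: 0.0594
grip_force: 0.0
```

Call:
step_arm([
  [0.65,-2.4,2.3,0,0,0,0],
  [0.65,-4.8,4.5,0,0,0,0],
  [0.65,-6.5,6.2,0,0,0,0],
  [0.65,-7.0,6.7,0,0,0,0],
  [0.65,-7.0,6.7,0,0,0,0],
])

```text
time: 8.72
tool_pos: [0.4825, 0.0288, 0.0664]
tool_rot: [-3.141, -0.0, 1.68]
contact_force: [0.4, 0.0, -0.2]
opening: 0.0598
grip_force: 0.0
```

```bash
python3 - <<'E'
from m import *
s=read_camera('scene'); print([(c,st,onz('scene',*c,.019).round(4)) for c,st in blobs(s,(40,80,30),(90,255,255),30,(190,300,280,370))])
s=observe(); print({k:np.round(s[k],4) for k in('time','tool_pos','opening','contact_force')})
E
```

```text
[(array([227.1, 340.1]), array([212, 322,  31,  33, 670], dtype=int32), array([ 0.6723, -0.1495,  0.019 ]))]
{'time': np.float64(8.7667), 'tool_pos': array([0.484 , 0.0278, 0.0666]), 'opening': np.float64(0.0596), 'contact_force': array([0.9279, 0.4587, 0.5769])}
```

Call:
step_arm([
  [0.65,0,-0.1,-2.5,0,0,0],
  [0.65,0,-0.1,-5.0,0,0,0],
  [0.65,0,-0.1,-6.7,0,0,0],
  [0.65,0,-0.1,-7.5,0,0,0],
  [0.65,0,-0.1,-7.7,0,0,0],
])

```text
time: 9.18
tool_pos: [0.4837, 0.0258, -0.0122]
tool_rot: [-3.14, -0.0, 1.677]
contact_force: [0.5, 0.2, 1.5]
opening: 0.0594
grip_force: 0.0
```

Call:
step_arm([
  [0.1,0,0,0,0,0,0],
  [0.1,0,0,0,0,0,0],
  [0.1,0,0,0,0,0,0],
  [0.1,0,0,0,0,0,0],
  [0.1,0,0,0,0,0,0],
])

```text
time: 9.6
tool_pos: [0.4841, 0.0266, -0.0099]
tool_rot: [3.14, 0.0, 1.678]
contact_force: [0.8, 0.5, 0.5]
opening: 0.0308
grip_force: 0.1
```

Call:
step_arm([
  [0.1,0,0,0,0,0,0],
  [0.1,0,0,0,0,0,0],
  [0.1,0,0,0,0,0,0],
])

```text
time: 9.85
tool_pos: [0.484, 0.0267, -0.01]
tool_rot: [3.14, 0.0, 1.678]
contact_force: [-1.3, -0.7, 5.3]
opening: 0.0281
grip_force: 19.8
```

Call:
step_arm([
  [0.1,0,0,1.0,0,0,0],
  [0.1,0,0,3.0,0,0,0],
  [0.1,0,0,5.0,0,0,0],
  [0.1,0,0,6.5,0,0,0],
  [0.1,0,0,7.0,0,0,0],
])

```text
time: 10.27
tool_pos: [0.4848, 0.0267, 0.0619]
tool_rot: [3.138, 0.001, 1.678]
contact_force: [0.7, 0.0, -1.3]
opening: 0.0281
grip_force: 19.8
```

Call:
step_arm([
  [0.1,1.5,-1.0,0,0,0,0],
  [0.1,4.0,-2.5,0,0,0,0],
  [0.1,6.5,-4.1,0,0,0,-0.01],
  [0.1,9.0,-5.7,0,0,0,-0.02],
  [0.1,11.5,-7.3,0,0,0,-0.03],
])

```text
time: 10.68
tool_pos: [0.5991, -0.0469, 0.059]
tool_rot: [-3.141, -0.0, 1.648]
contact_force: [0.3, -0.1, 0.6]
opening: 0.0281
grip_force: 19.8
```

Call:
step_arm([
  [0.1,2.5,-1.6,0,0,0,0],
  [0.1,4.7,-3.0,0,0,0,0],
  [0.1,6.0,-3.8,0,0,0,0],
  [0.1,6.4,-4.0,0,0,0,0],
  [0.1,6.4,-4.0,0,0,0,0],
])

```text
time: 11.1
tool_pos: [0.6624, -0.0866, 0.0583]
tool_rot: [-3.14, -0.0, 1.647]
contact_force: [0.8, 0.6, -1.1]
opening: 0.028
grip_force: 19.8
```

Call:
step_arm([
  [0.1,0,0,-2.0,0,0,0],
  [0.1,0,0,-4.0,0,0,0],
  [0.1,0,0,-5.5,0,0,0],
  [0.1,0,0,-6.3,0,0,0],
  [0.1,0,0,-6.3,0,0,0],
])

```text
time: 11.52
tool_pos: [0.6602, -0.0851, -0.0057]
tool_rot: [-3.137, -0.002, 1.648]
contact_force: [0.3, -0.4, 0.3]
opening: 0.028
grip_force: 19.8
```

Call:
step_arm([
  [0.1,0,0,0,0,0,0],
  [0.1,0,0,0,0,0,0],
])

```text
time: 11.68
tool_pos: [0.6631, -0.0862, -0.0024]
tool_rot: [3.14, 0.001, 1.648]
contact_force: [-0.3, -0.2, 0.2]
opening: 0.0283
grip_force: 19.8
```

Down 11 mm more, release, lift, and back to the bell at (0.490,-0.0285).

Call:
step_arm([
  [0.1,0,0,-0.5,0,0,0],
  [0.1,0,0,-0.9,0,0,0],
  [0.1,0,0,-1.1,0,0,0],
  [0.1,0,0,-1.1,0,0,0],
  [0.1,0,0,-1.1,0,0,0],
])

```text
time: 12.1
tool_pos: [0.6627, -0.0863, -0.0141]
tool_rot: [3.141, 0.0, 1.648]
contact_force: [-1.3, -0.0, 5.3]
opening: 0.028
grip_force: 19.9
```

Call:
step_arm([
  [0.65,0,0,0,0,0,0],
  [0.65,0,0,0,0,0,0],
  [0.65,0,0,0,0,0,0],
  [0.65,0,0,0,0,0,0],
  [0.65,0,0,0,0,0,0],
])

```text
time: 12.52
tool_pos: [0.6624, -0.0863, -0.0149]
tool_rot: [-3.141, -0.0, 1.648]
contact_force: [-0.4, -0.6, -0.1]
opening: 0.0562
grip_force: 0.0
```

Call:
step_arm([
  [0.65,0,0,1.0,0,0,0],
  [0.65,0,0,3.0,0,0,0],
  [0.65,0,0,5.5,0,0,0],
  [0.65,0,0,7.5,0,0,0],
  [0.65,0,0,8.0,0,0,0],
])

```text
time: 12.93
tool_pos: [0.6649, -0.0868, 0.0701]
tool_rot: [3.135, 0.002, 1.648]
contact_force: [0.8, -0.1, 1.1]
opening: 0.0599
grip_force: 0.0
```

Call:
step_arm([
  [0.65,-1.8,0.6,0,0,0,0],
  [0.65,-5.0,1.6,0,0,0,0.01],
  [0.65,-8.2,2.7,0,0,0,0.02],
  [0.65,-11.4,3.8,0,0,0,0.03],
  [0.65,-14.3,4.8,0,0,0,0.03],
])

```text
time: 13.35
tool_pos: [0.5171, -0.0376, 0.0649]
tool_rot: [-3.14, -0.0, 1.678]
contact_force: [0.8, -0.2, -0.2]
opening: 0.0601
grip_force: 0.0
```

Call:
step_arm([
  [0.65,-2.0,0.7,0,0,0,0],
  [0.65,-3.0,1.0,0,0,0,0],
  [0.65,-3.0,1.0,0,0,0,0],
  [0.65,-3.0,1.0,0,0,0,0],
])

```text
time: 13.68
tool_pos: [0.4898, -0.0284, 0.0655]
tool_rot: [3.141, 0.0, 1.678]
contact_force: [0.4, -0.3, -0.0]
opening: 0.0598
grip_force: 0.0
```

```bash
python3 - <<'E'
from m import *
s=read_camera('scene'); print([(c,st,onz('scene',*c,.022).round(4)) for c,st in blobs(s,(5,200,150),(15,255,255),60,(240,280,330,350))])
cv2.imwrite('pics/f.png',cv2.resize(s[150:390,170:440],None,fx=2.5,fy=2.5)[:,:,::-1])
s=observe(); print({k:np.round(s[k],4) for k in('time','tool_pos','opening','contact_force')})
E
```

```text
[(array([285. , 323.1]), array([266, 307,  34,  28, 323], dtype=int32), array([ 0.6742, -0.0858,  0.022 ]))]
{'time': np.float64(13.7333), 'tool_pos': array([ 0.4905, -0.0286,  0.0655]), 'opening': np.float64(0.0603), 'contact_force': array([ 0.1546, -1.0517,  0.2546])}
```

View pics/f.png

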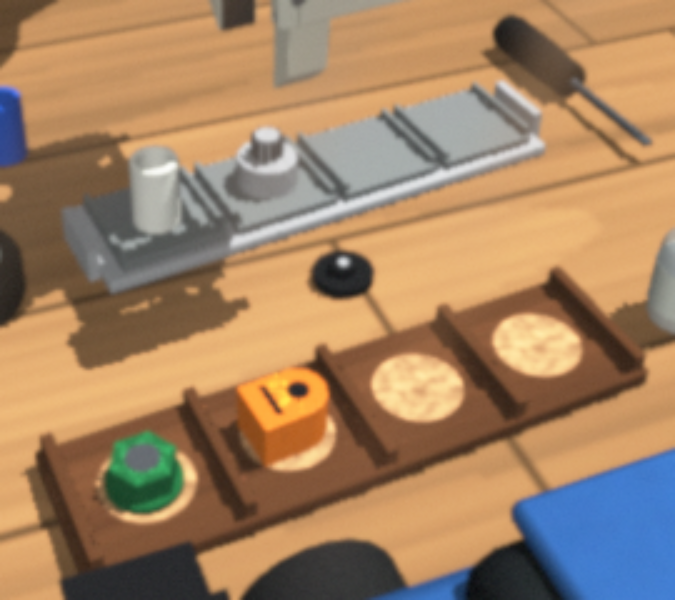

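The nut (145,470) and cover (285,415) stand on their cork spots. Next is the bell, gripped on its drum.

Call:
step_arm([
  [0.65,0,0,-2.5,0,0,0],
  [0.65,0,0,-5.0,0,0,0],
  [0.65,0,0,-6.8,0,0,0],
  [0.65,0,0,-7.6,0,0,0],
  [0.65,0,0,-7.8,0,0,0],
], grip_force=30)

```text
time: 14.15
tool_pos: [0.4894, -0.0285, -0.0143]
tool_rot: [-3.139, -0.001, 1.677]
contact_force: [0.0, 1.1, -0.8]
opening: 0.0597
grip_force: 0.0
```

Call:
step_arm([
  [0.1,0,0,0,0,0,0],
  [0.1,0,0,0,0,0,0],
  [0.1,0,0,0,0,0,0],
  [0.1,0,0,0,0,0,0],
  [0.1,0,0,0,0,0,0],
])

```text
time: 14.57
tool_pos: [0.4903, -0.0284, -0.0118]
tool_rot: [3.14, 0.001, 1.678]
contact_force: [-0.1, -0.5, 2.2]
opening: 0.0331
grip_force: 30.0
```

Call:
step_arm([
  [0.1,0,0,0,0,0,0],
  [0.1,0,0,0,0,0,0],
  [0.1,0,0,0,0,0,0],
])

```text
time: 14.82
tool_pos: [0.4903, -0.0284, -0.0118]
tool_rot: [3.14, 0.001, 1.678]
contact_force: [-0.8, 0.6, 6.4]
opening: 0.033
grip_force: 30.0
```

Call:
step_arm([
  [0.1,0,0,1.0,0,0,0],
  [0.1,0,0,3.0,0,0,0],
  [0.1,0,0,5.0,0,0,0],
  [0.1,0,0,6.5,0,0,0],
  [0.1,0,0,7.0,0,0,0],
])

```text
time: 15.23
tool_pos: [0.4907, -0.0285, 0.0599]
tool_rot: [3.138, 0.001, 1.678]
contact_force: [-0.0, 0.4, -1.0]
opening: 0.0329
grip_force: 30.0
```

Call:
step_arm([
  [0.1,1.5,0.1,0,0,0,0],
  [0.1,4.0,0.3,0,0,0,0],
  [0.1,6.5,0.5,0,0,0,-0.01],
  [0.1,9.0,0.7,0,0,0,-0.02],
  [0.1,11.5,0.9,0,0,0,-0.03],
])

```text
time: 15.65
tool_pos: [0.6051, -0.0191, 0.057]
tool_rot: [-3.141, -0.0, 1.647]
contact_force: [0.3, 0.6, -1.0]
opening: 0.0329
grip_force: 30.0
```

Call:
step_arm([
  [0.1,2.5,0.2,0,0,0,0],
  [0.1,4.3,0.2,0,0,0,0],
  [0.1,5.2,0.2,0,0,0,0],
  [0.1,5.3,0.2,0,0,0,0],
  [0.1,5.3,0.2,0,0,0,0],
])

```text
time: 16.07
tool_pos: [0.6569, -0.0172, 0.0564]
tool_rot: [-3.14, -0.0, 1.648]
contact_force: [-1.2, 1.0, -0.7]
opening: 0.0336
grip_force: 30.0
```

Call:
step_arm([
  [0.1,0,0,-2.0,0,0,0],
  [0.1,0,0,-4.0,0,0,0],
  [0.1,0,0,-5.5,0,0,0],
  [0.1,0,0,-6.3,0,0,0],
  [0.1,0,0,-6.5,0,0,0],
])

```text
time: 16.48
tool_pos: [0.6556, -0.0172, -0.0094]
tool_rot: [-3.138, -0.001, 1.648]
contact_force: [-0.2, 0.0, -0.4]
opening: 0.0331
grip_force: 30.0
```

Call:
step_arm([
  [0.1,0,0,0,0,0,0],
  [0.1,0,0,0,0,0,0],
])

```text
time: 16.65
tool_pos: [0.6579, -0.0174, -0.0066]
tool_rot: [3.14, 0.0, 1.648]
contact_force: [-0.2, -0.0, -0.2]
opening: 0.0331
grip_force: 30.0
```

Call:
step_arm([
  [0.1,0,0,-0.4,0,0,0],
  [0.1,0,0,-0.7,0,0,0],
  [0.1,0,0,-0.9,0,0,0],
  [0.1,0,0,-0.9,0,0,0],
  [0.1,0,0,-0.9,0,0,0],
])

```text
time: 17.07
tool_pos: [0.6578, -0.0173, -0.0158]
tool_rot: [3.141, 0.0, 1.648]
contact_force: [-2.5, 0.8, 5.6]
opening: 0.033
grip_force: 30.0
```

Call:
step_arm([
  [0.65,0,0,0,0,0,0],
  [0.65,0,0,0,0,0,0],
  [0.65,0,0,0,0,0,0],
  [0.65,0,0,0,0,0,0],
  [0.65,0,0,0,0,0,0],
])

```text
time: 17.48
tool_pos: [0.6575, -0.0173, -0.0169]
tool_rot: [-3.141, -0.0, 1.648]
contact_force: [0.3, 0.6, -0.6]
opening: 0.0584
grip_force: 0.0
```

Call:
step_arm([
  [0.65,0,0,1.0,0,0,0],
  [0.65,0,0,3.0,0,0,0],
  [0.65,0,0,5.5,0,0,0],
  [0.65,0,0,7.5,0,0,0],
  [0.65,0,0,8.5,0,0,0],
])

```text
time: 17.9
tool_pos: [0.6592, -0.0175, 0.0721]
tool_rot: [3.137, 0.001, 1.648]
contact_force: [0.8, 0.2, 1.0]
opening: 0.0598
grip_force: 0.0
```

Call:
step_arm([
  [0.65,-1.8,-0.9,0,0,0,0],
  [0.65,-5.0,-2.5,0,0,0,0.01],
  [0.65,-8.2,-4.1,0,0,0,0.02],
  [0.65,-11.4,-5.6,0,0,0,0.03],
  [0.65,-14.0,-6.8,0,0,0,0.03],
])

```text
time: 18.32
tool_pos: [0.515, -0.0858, 0.0682]
tool_rot: [-3.14, -0.0, 1.678]
contact_force: [-0.1, 0.1, -1.1]
opening: 0.0592
grip_force: 0.0
```

Call:
step_arm([
  [0.65,-1.3,-0.7,0,0,0,0],
  [0.65,-1.8,-0.9,0,0,0,0],
  [0.65,-1.8,-0.9,0,0,0,0],
  [0.65,-1.8,-0.9,0,0,0,0],
])

```text
time: 18.65
tool_pos: [0.5005, -0.0943, 0.0687]
tool_rot: [3.14, 0.0, 1.677]
contact_force: [0.2, -0.4, 0.4]
opening: 0.0597
grip_force: 0.0
```

Call:
step_arm([
  [0.65,0,0,-2.5,0,0,0],
  [0.65,0,0,-5.0,0,0,0],
  [0.65,0,0,-6.8,0,0,0],
  [0.65,0,0,-7.5,0,0,0],
  [0.65,0,0,-7.7,0,0,0],
], grip_force=20)

```text
time: 19.07
tool_pos: [0.4995, -0.0936, -0.0101]
tool_rot: [-3.14, -0.001, 1.679]
contact_force: [-0.4, -0.6, 0.4]
opening: 0.0596
grip_force: 0.0
```

Call:
step_arm([
  [0.1,0,0,0,0,0,0],
  [0.1,0,0,0,0,0,0],
  [0.1,0,0,0,0,0,0],
  [0.1,0,0,0,0,0,0],
  [0.1,0,0,0,0,0,0],
])

```text
time: 19.48
tool_pos: [0.5001, -0.0945, -0.0079]
tool_rot: [3.14, 0.001, 1.678]
contact_force: [1.3, 0.1, 0.5]
opening: 0.0309
grip_force: 0.3
```

Call:
step_arm([
  [0.1,0,0,0,0,0,0],
  [0.1,0,0,0,0,0,0],
  [0.1,0,0,0,0,0,0],
  [0.1,0,0,0,0,0,0],
])

```text
time: 19.82
tool_pos: [0.5001, -0.0945, -0.0081]
tool_rot: [3.14, 0.001, 1.678]
contact_force: [-0.4, 0.6, 6.7]
opening: 0.026
grip_force: 20.0
```

Call:
step_arm([
  [0.1,0,0,1.0,0,0,0],
  [0.1,0,0,3.0,0,0,0],
  [0.1,0,0,5.0,0,0,0],
  [0.1,0,0,6.5,0,0,0],
  [0.1,0,0,7.0,0,0,0],
])

```text
time: 20.23
tool_pos: [0.5006, -0.0947, 0.0638]
tool_rot: [3.138, 0.001, 1.678]
contact_force: [0.1, 0.4, -1.4]
opening: 0.0257
grip_force: 20.0
```

Call:
step_arm([
  [0.1,1.2,1.1,0,0,0,0],
  [0.1,3.3,3.1,0,0,0,0],
  [0.1,5.4,5.1,0,0,0,-0.01],
  [0.1,7.5,7.1,0,0,0,-0.02],
  [0.1,9.6,9.1,0,0,0,-0.03],
])

```text
time: 20.65
tool_pos: [0.5958, -0.0023, 0.0609]
tool_rot: [-3.14, -0.0, 1.647]
contact_force: [0.4, -0.2, 0.3]
opening: 0.0257
grip_force: 20.0
```

Call:
step_arm([
  [0.1,2.1,2.0,0,0,0,0],
  [0.1,4.2,3.9,0,0,0,0],
  [0.1,5.4,5.0,0,0,0,0],
  [0.1,5.7,5.3,0,0,0,0],
  [0.1,5.7,5.3,0,0,0,0],
])

```text
time: 21.07
tool_pos: [0.6522, 0.0505, 0.0603]
tool_rot: [-3.14, -0.0, 1.649]
contact_force: [0.1, -0.0, -1.4]
opening: 0.026
grip_force: 20.0
```

Call:
step_arm([
  [0.1,0,0,-2.0,0,0,0],
  [0.1,0,0,-4.0,0,0,0],
  [0.1,0,0,-5.5,0,0,0],
  [0.1,0,0,-6.3,0,0,0],
  [0.1,0,0,-6.5,0,0,0],
])

```text
time: 21.48
tool_pos: [0.6505, 0.0487, -0.0055]
tool_rot: [-3.138, -0.0, 1.647]
contact_force: [-0.0, -0.0, -0.8]
opening: 0.0257
grip_force: 20.0
```

Call:
step_arm([
  [0.1,0,0,0,0,0,0],
  [0.1,0,0,0,0,0,0],
])

```text
time: 21.65
tool_pos: [0.653, 0.0492, -0.0027]
tool_rot: [3.14, 0.0, 1.647]
contact_force: [-0.5, 0.1, 0.2]
opening: 0.0258
grip_force: 20.0
```

Call:
step_arm([
  [0.1,0,0,-0.4,0,0,0],
  [0.1,0,0,-0.7,0,0,0],
  [0.1,0,0,-0.9,0,0,0],
  [0.1,0,0,-0.9,0,0,0],
  [0.1,0,0,-0.9,0,0,0],
])

```text
time: 22.07
tool_pos: [0.6528, 0.0497, -0.012]
tool_rot: [3.141, 0.0, 1.648]
contact_force: [-1.1, -0.3, 3.9]
opening: 0.0255
grip_force: 20.0
```

Call:
step_arm([
  [0.65,0,0,0,0,0,0],
  [0.65,0,0,0,0,0,0],
  [0.65,0,0,0,0,0,0],
  [0.65,0,0,0,0,0,0],
  [0.65,0,0,0,0,0,0],
])

```text
time: 22.48
tool_pos: [0.6525, 0.0497, -0.0129]
tool_rot: [-3.141, -0.0, 1.648]
contact_force: [-0.1, -0.6, 0.6]
opening: 0.0544
grip_force: 0.0
```

Call:
step_arm([
  [0.65,0,0,1.0,0,0,0],
  [0.65,0,0,3.0,0,0,0],
  [0.65,0,0,5.5,0,0,0],
  [0.65,0,0,8.0,0,0,0],
  [0.65,0,0,10.0,0,0,0],
])

```text
time: 22.9
tool_pos: [0.6531, 0.0497, 0.0901]
tool_rot: [3.139, 0.0, 1.648]
contact_force: [0.7, -0.3, 0.3]
opening: 0.0597
grip_force: 0.0
```

Call:
step_arm([
  [0.65,-2,0,0,0,0,0],
  [0.65,-6,0,0,0,0,0],
  [0.65,-10,0,0,0,0,0],
  [0.65,-14,0,0,0,0,0],
  [0.65,-18,0,0,0,0,0],
])

```text
time: 23.32
tool_pos: [0.4707, 0.0497, 0.088]
tool_rot: [3.141, 0.0, 1.648]
contact_force: [-0.3, 0.3, -0.1]
opening: 0.0602
grip_force: 0.0
```

Call:
step_arm([
  [0.65,-2,0,0,0,0,0],
  [0.65,-2,0,0,0,0,0],
  [0.65,-2,0,0,0,0,0],
])

```text
time: 23.57
tool_pos: [0.4527, 0.0497, 0.0885]
tool_rot: [3.139, 0.0, 1.648]
contact_force: [0.7, 0.5, -0.5]
opening: 0.0595
grip_force: 0.0
```

```bash
python3 - <<'E'
from h import *
save('scene','g.png',(170,230,450,390),2.5)
s=observe(); print({k:np.round(s[k],4) for k in('time','tool_pos','opening','contact_force')})
f=np.array([-.073,.9973]); print([(n,proj('scene',[.6605-.0735*y,-.05+y*.9973,z]).round(0)) for n,y,z in(('tube',.099,.03),('bell',.033,.026),('cov',-.033,.022),('nut',-.099,.018))])
E
```

```text
{'time': np.float64(23.6167), 'tool_pos': array([0.4539, 0.0496, 0.0884]), 'opening': np.float64(0.0599), 'contact_force': array([ 1.1264, -0.1574,  1.2264])}
[('tube', array([385., 275.])), ('bell', array([337., 294.])), ('cov', array([284., 315.])), ('nut', array([227., 337.]))]
```

View pics/g.png

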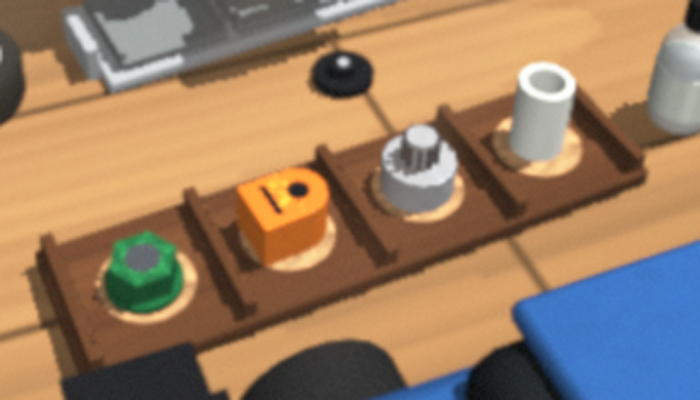

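All four stand upright on their cork spots: nut (145,270), cover (285,215), bell (420,170) and tube (543,112), in mirrored order. The gripper is clear.

```bash
python3 -c "
from cell import *
print(hand_in())"
```

```text
the job is handed in; nothing more can be done
None
```

I moved all four parts into the rack in mirrored order (tube, bell, cover, nut from left to right), and the last picture shows each upright on its cork spot with the gripper clear. I handed the job in at about 24 s; no verdict came back.

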